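# Dose two grinding balls into the mill jar

### The arm

A 6-joint arm with a two-finger parallel gripper is mounted at the origin on the work surface. World frame = base frame: x ahead of the robot, y to its left, z up, the work surface at z = 0. Lengths are in m, angles in rad, forces in N, time in s.
With the tool pointing down it reaches from about 0.225 to 0.875 m from the base axis. Payload 3.4 kg.
Tool frame: the origin (TCP) lies on the centre line of the jaws, within the pads' length; the fingertips stand 11 mm ahead of it and the grasp point (between the pads) lies 8 mm behind it; z points along the fingers, y is the line along which they close (so a half turn about z gives the same grasp; the last joint's range is limited). The gripper opens to 85 mm and grips with 20 to 120 N. Pads are 22 mm wide; open, the fingers measure 114 mm over their backs; the gripper's body (76 mm by 85 mm) begins 54 mm behind the grasp point. The pads swing forward as they close: fully open they stand 13 mm farther back than shut.
Start: joints at [1.043, 0.276, 1.505, -0, 1.361, -0.121], TCP at [0.228, 0.528, 0.242] pointing down, gripper open.
Joint ranges: [-2.89, 2.89], [-0.75, 2.08], [0.22, 2.7], [-1.18, 4.32], [0.11, 2.71], [-2.7, 2.7]. Speed limits (rad/s): [2.57, 2.57, 3.14, 3.14, 3.14, 3.14].

### API

Orientations are given as a rotation vector (axis times angle).
In Python, from rig import bot gives the robot as it stands.
- The arm moves only by the tool apply_moves, never from a script. Its argument "commands" is a list of rows, each a list of 6 numbers: the shift along the tool's x, y, z in cm, then the turn, a rotation vector about the tool's x, y, z in rad. In form: [[x, y, z, wx, wy, wz], ...]. A call has 1 to 20 rows; each row shifts and turns the commanded pose from where the row before left it, along the tool's axes as they then stand; what a row does not reach is not made up. A row lasts 1/8 s, in which the tool goes at most 62.5 mm and 10.7 degrees, less where a joint would pass 70% of its speed; a pose out of reach is approached as far as the arm can. A call is refused whole if a number of a shift passes 6.25 or a number of a turn 0.188, either way. A call with a gripper value outside its range is refused whole. "grip" is the finger opening in cm, from 0 to 8.54, set as the call begins (left out, the last holds). The fingers move at their own pace and stop on an object; the grip force is fixed at half the most. Time passes only in rows, so rows that do not move let the fingers close. It gives the time, the measured TCP pose, the force, the opening and the grip force at its end, in the units of the state.
- bot.get_state(): the state, without advancing time (a new reading comes with each control period).
- bot.grab_frame(name): name is "scene" or "top" or "wrist"; returns (picture, depth): 480x640x3 uint8, red, green, blue; 480x640 float32, m along the optical axis (not along the pixel's ray), 0 where there is no reading.
- bot.camera_model(name): a dict with "mtx" (3x3 intrinsics, pixels), "extrinsics" (4x4, takes a point from world to camera coordinates). Camera axes: x right, y down, z forward; pixel columns grow to the right and rows downward; lengths in m; the calibration is good to about 2 mm. A picture is of the moment at which its call begins: read the wrist's pose just before it. camera_model takes no time and is no camera call; for the wrist camera it gives the pose at the moment of the call.
- bot.finish_job(): hands the job in; it is judged then, once.
The state is a dict: "time": time; "joint_pos": joint angles; "qd": joint speeds; "effort": joint torques, N m; "ee_pos": TCP position; "tcp_rot": TCP orientation; "wrist_force": force on the tool from outside, world axes, zero at the start; "ft_torque": the same for the moment, N m; "gripper_width": finger opening in m; "grip_force": force on a finger pad.
Only numpy, scipy, OpenCV 4.12 (cv2) and the standard library are available. Lean on these libraries where they do the work, as an engineer would, in place of code of your own. Each camera call takes 0.05 s, during which the arm holds its last target. There are 200 camera calls.

### The job

Stand the open steel grinding jar under the outlet of the ball dispenser, let go of it, and dose exactly two grinding balls into it by pressing the dispenser's plunger fully home twice, letting it come right back out after each stroke. Press steadily and do not ram the plunger against its stop. Leave the jar standing upright there with its two balls, spill none, and leave the other things on the bench where they are.

Things in the scene. Friction and masses are not known exactly. Their poses are not given: they have to be found in the camera images.
- dispenser: Fixed white ball dispenser, 200 mm tall. Origin: on the bench under the axis of its clear upright magazine (34 mm square, four 24 mm balls stacked in it). +x is the way the plunger is pressed, y is its width. Base plate x -82 to +18 mm, 100 wide, 12 high; body block x -46 to +20 mm, 60 wide, up to z 78 mm (up to z 121 mm at x -48 to -17 mm).
- outlet (a point): End of the ball channel (dispenser x = +35 mm, z = 90 mm). The channel, 34 mm wide, overhangs the bench from x = +20 to +35 mm; underside 79 mm above the bench, side cheeks up to 115 mm. A ball falls off here, landing at x = 45 to 60 mm, only in the last 4 mm of the plunger's stroke; as the plunger comes back the next ball drops into place.
- spout (a point): Point on the bench under the outlet (dispenser x = +53 mm, z = 0), over which the middle of the jar should stand, within about 15 mm. Axes of the dispenser. A jar touching the body block has its centre at x = 49 mm.
- mouth (a point): Where the plunger's steel stem enters the body, on the plunger's axis (dispenser x = -52 mm, z = 98.5 mm; axes of the dispenser: press along +x). On the stem's outer end is a black flat round cap, 40 mm diameter, 12 mm thick, screwed in or out by the last user: at rest its outer face is 66 to 101 mm from here along -x (not told, find it), and 40 mm nearer when fully home.
- plunger (a joint): Plunger's slide, in m: 0 out at rest, 0.040 fully home against its stop. A spring returns it; about 4 N to start, 10 N fully home. It is meant for a hand: more than 35 N on it is ramming.
- jar: Loose open cylindrical stainless steel grinding jar, 58 mm outside diameter, 62 mm tall, wall 3 mm, floor 5 mm, about 0.35 kg. Origin: centre of its underside, z up. Starts empty and upright on the bench.
- ball1_center (a point): Centre of white ceramic grinding ball 1 counted from the bottom of the magazine (24 mm diameter). It is the first to be dosed.
- ball2_center (a point): Centre of white ceramic grinding ball 2 counted from the bottom of the magazine (24 mm diameter).
- ball3_center (a point): Centre of white ceramic grinding ball 3 counted from the bottom of the magazine (24 mm diameter).
- ball4_center (a point): Centre of white ceramic grinding ball 4 counted from the bottom of the magazine (24 mm diameter).
- jar_lid: Bystander: steel lid, 62 mm disc, 10 mm thick with a 24 mm knob up to 22 mm, lying on the bench. Origin: centre of its underside.
- beaker: Bystander: glass beaker, 72 mm across the rim, 100 mm tall. Origin: centre of its underside.
- spatula: Bystander: steel spatula, 180 mm long, lying along its x axis. Origin: under its middle.
- solvent_bottle: Bystander: capped glass bottle, 86 mm diameter, 200 mm tall. Origin: centre of its underside.
- sample_pot: Bystander: white capped pot, 60 mm diameter, 70 mm tall. Origin: centre of its underside.
- mortar: Bystander: white ceramic mortar bowl, 110 mm across, 50 mm tall. Origin: centre of its underside.
Not all that is in view belongs to the job. Leave any yellow look-alike of the jar alone.

How it is judged:
By the outcome, as a careful person would: the job done as asked, in the order asked, and still so for the second after the job is handed in, with the robot touching nothing.
It also fails if it takes over 70 s, if anything falls off the work surface, if the arm or the gripper's body presses on something with over 40 N, if the wrist force passes 120 N, or if a joint passes its speed limit or range.

## Working session

There is one attempt and no reset: what is moved stays moved. The work goes in short steps, Python scripts to look and compute and a tool call to move; the robot and the scene stay as the last step left them, time stands still between calls to the robot, and variables do not carry over. Pictures are saved under pics/ and viewed, at most 10 in all, crops included, and the job is handed in when it is done.

Besides the shell and the picture viewer there is one more tool, called after "Call:" by a JSON object that holds its "method" and its "body", one argument or row to a line. apply_moves: Moves the arm, as the interface text tells. Its arguments: {"type":"object","properties":{"commands":{"type":"array"},"grip":{"type":"number"}},"required":["commands"]}

```bash
mkdir -p pics; python3 - <<'E'
from rig import bot
import cv2,numpy as np
s=bot.get_state();print(s['time'],s['ee_pos'],s['tcp_rot'],s['gripper_width'])
for n in("scene","top"):
    m=bot.camera_model(n);p,d=bot.grab_frame(n)
    print(n,m['mtx'],m['extrinsics'])
    cv2.imwrite(f"pics/{n}0.png",p[:,:,::-1]);np.savez(f"{n}0.npz",p=p,d=d,K=m['mtx'],T=m['extrinsics'])
E
```

```text
0.0 [0.22726439 0.52761796 0.24146352] [-6.34450328e-01 -3.07629769e+00  2.68351938e-03] 0.08557078882508362
scene [[589.09744365   0.         302.87034759]
 [  0.         589.09744365 243.27801371]
 [  0.           0.           1.        ]] [[-0.29217775  0.95610137 -0.02241283  0.13441482]
 [ 0.52030984  0.13925205 -0.84254765 -0.17322834]
 [-0.80243993 -0.25783529 -0.5381553   1.95751749]
 [ 0.          0.          0.          1.        ]]
top [[541.94367174   0.         322.3532689 ]
 [  0.         541.94367174 238.23403442]
 [  0.           0.           1.        ]] [[ 0.02900188 -0.99944626 -0.01631136  0.03528005]
 [-0.99858405 -0.02824111 -0.04508132  0.52195966]
 [ 0.04459571  0.0175957  -0.99885015  1.1622957 ]
 [ 0.          0.          0.          1.        ]]
```

View pics/scene0.png

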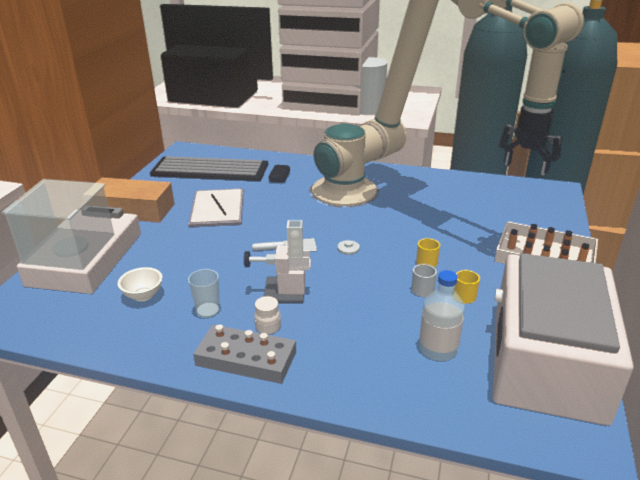

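View pics/top0.png

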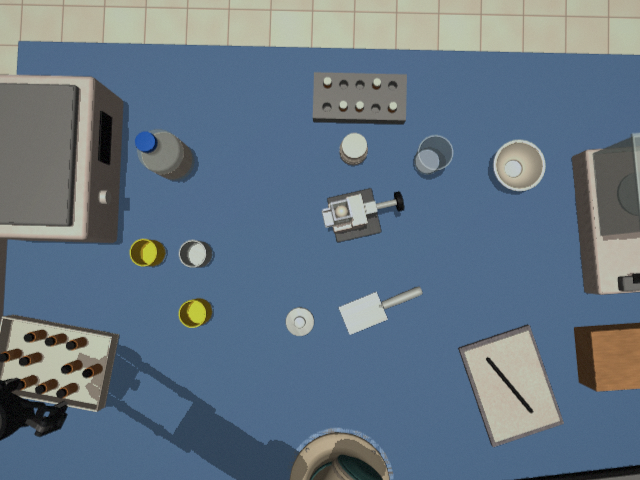

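The top view shows three jar-like objects. The ones at (147,252) and (194,313) are yellow look-alikes, and the one at (195,254) is bare steel, so it fits as the jar. The dispenser is at about (350,213), with its black cap at (399,201) and its outlet at (326,217). I'll confirm with an enlarged crop and measure.

```bash
cat > h.py <<'E'
import numpy as np,cv2
def load(n):
    z=np.load(n+".npz");return z['p'],z['d'],z['K'],z['T']
def cloud(d,K,T):
    v,u=np.mgrid[:d.shape[0],:d.shape[1]]
    c=np.stack([(u-K[0,2])/K[0,0]*d,(v-K[1,2])/K[1,1]*d,d],-1)
    w=(c-T[:3,3])@T[:3,:3]; w[d==0]=np.nan
    return w
E
python3 - <<'E'
from h import *
p,d,K,T=load("top0")
a=cv2.resize(p[180:250,315:415],None,fx=5,fy=5,interpolation=2);b=cv2.resize(p[230:335,125:220],None,fx=3,fy=3,interpolation=2)
o=np.zeros((350,790,3),np.uint8);o[:,:500]=a;o[:315,500:785]=b
cv2.imwrite("pics/crop.png",o[:,:,::-1])
w=cloud(d,K,T)
np.set_printoptions(precision=3,suppress=True)
def box(u0,u1,v0,v1,lo,hi,name):
    q=w[v0:v1,u0:u1].reshape(-1,3);q=q[(q[:,2]>lo)&(q[:,2]<hi)]
    print(name,len(q),q.mean(0),q.min(0),q.max(0));
    return q.astype(np.float32)
q=box(175,215,235,272,.052,.075,"jar rim")
print(cv2.minEnclosingCircle(q[:,:2]))
box(315,415,180,250,.15,.22,"mag top")
box(385,415,185,218,.08,.13,"cap")
box(315,345,200,235,.1,.125,"cheek")
q=box(315,415,180,250,.06,.25,"all above");
q=box(320,390,180,250,.006,.02,"base");print(cv2.minAreaRect(q[:,:2]))
for n,b_ in dict(bottle=(135,190,125,180),y1=(128,165,235,270),y2=(175,215,295,330),lid=(283,316,305,338),pot=(338,370,130,168),beaker=(412,456,132,176),spat=(335,425,283,337)).items(): box(*b_,.004,.25,n)
E
```

```text
jar rim 168 [0.479 0.32  0.06 ] [0.451 0.291 0.052] [0.507 0.348 0.066]Traceback (most recent call last):
  File "<stdin>", line 13, in <module>
cv2.error: OpenCV(4.12.0) /io/opencv/modules/imgproc/src/shapedescr.cpp:201: error: (-215:Assertion failed) count >= 0 && (depth == CV_32F || depth == CV_32S) in function 'minEnclosingCircle'
```

View pics/crop.png

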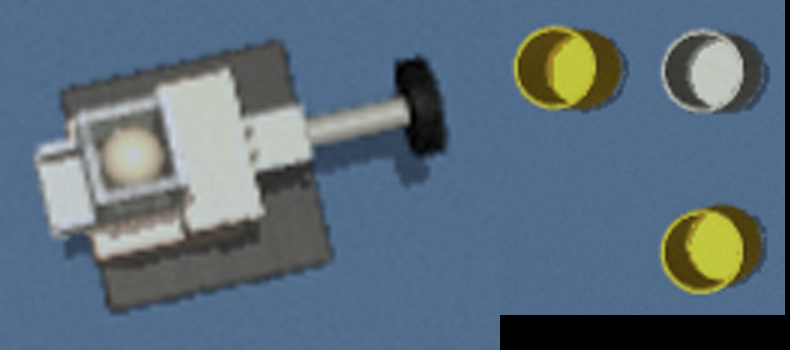

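The crop shows the steel jar at top right, between the yellow pair, so it is confirmed. The dispenser's plunger points image right and its base-plate corners are clear. Next I fit the dispenser pose.

```bash
cat >> h.py <<'E'
np.set_printoptions(precision=4,suppress=True)
def ray(u,v,z,K,T):
    r=T[:3,:3].T@np.linalg.solve(K,[u,v,1]);c=-T[:3,:3].T@T[:3,3]
    return (c+r*(z-c[2])/r[2])[:2]
E
python3 - <<'E'
from h import *
p,d,K,T=load("top0");w=cloud(d,K,T)
def box(u0,u1,v0,v1,lo,hi,name):
    q=w[v0:v1,u0:u1].reshape(-1,3);q=q[(q[:,2]>lo)&(q[:,2]<hi)]
    print(name,len(q),*([q.mean(0),q.min(0),q.max(0)] if len(q) else []));
    return q.astype(np.float32)
q=box(175,215,235,272,.052,.075,"jar rim");print(cv2.minEnclosingCircle(np.ascontiguousarray(q[:,:2])))
C=[ray(315+a/5,180+b/5,.012,K,T) for a,b in((62,92),(287,42),(330,260),(110,310))]
# dispenser coords of the corners: outlet side x=+18, plunger side -82; y: +x is image left -> +y is image down
D=np.array([(18,-50),(-82,-50),(-82,50),(18,50)])/1000
C=np.array(C);print(C,[np.linalg.norm(C[i]-C[i-1]) for i in range(4)])
a=C-C.mean(0);b=D-D.mean(0)
th=np.arctan2((b[:,0]*a[:,1]-b[:,1]*a[:,0]).sum(),(a*b).sum());R=np.array([[np.cos(th),-np.sin(th)],[np.sin(th),np.cos(th)]])
o=C.mean(0)-R@D.mean(0);print("base fit th",th,np.degrees(th),"o",o,"res",(C-o-D@R.T)*1e3)
np.savez("disp.npz",R=R,o=o,th=th)
print("spout",o+R@[.053,0])
def loc(q): return np.c_[(q[:,:2]-o)@R,q[:,2]]
A=loc(w[175:250,312:412].reshape(-1,3));A=A[~np.isnan(A[:,0])]
for n,m in dict(mag=A[:,2]>.17,cap=(A[:,0]<-.105)&(A[:,2]>.08),stem=(A[:,0]<-.065)&(A[:,0]>-.1)&(A[:,2]>.09),chan=(A[:,0]>.021)&(A[:,2]>.08)&(A[:,2]<.13),tower=(A[:,0]<-.02)&(A[:,0]>-.045)&(A[:,2]>.11)&(A[:,2]<.13)).items():
    q=A[m]; print(n,len(q),*([q.mean(0),np.percentile(q,3,axis=0),np.percentile(q,97,axis=0)] if len(q) else []))
for n,b_ in dict(bottle=(135,190,125,180),y1=(128,165,235,270),y2=(175,215,295,330),lid=(283,316,305,338),pot=(338,370,130,168),beaker=(412,456,132,176)).items(): box(*b_,.01,.25,n)
E
```

```text
jar rim 168 [0.479  0.3198 0.0603] [0.4509 0.2907 0.0522] [0.5074 0.3478 0.066 ]
((0.4786646068096161, 0.3190869092941284), 0.02929256111383438)
[[ 0.6077  0.0418]
 [ 0.6322 -0.0554]
 [ 0.5378 -0.0763]
 [ 0.5135  0.0183]] [np.float64(0.09710518352237194), np.float64(0.10014687216762883), np.float64(0.09662418033723906), np.float64(0.09764696951199202)]
base fit th 1.8112762396707045 103.77848406545753 o [0.5652 0.0132] res [[-1.7452 -0.8055]
 [-1.1025 -0.7971]
 [ 1.6916  2.0817]
 [ 1.1561 -0.4791]]
spout [0.5525 0.0647]
mag 331 [ 0.0006 -0.0006  0.1884] [-0.0158 -0.0171  0.1719] [0.0179 0.0165 0.2021]
cap 170 [-0.1169 -0.0013  0.1095] [-0.1246 -0.0193  0.0902] [-0.1069  0.0168  0.1197]
stem 123 [-0.0801 -0.0013  0.1037] [-0.0985 -0.01    0.0985] [-0.0655  0.0082  0.1085]
chan 144 [ 0.0286 -0.0006  0.0949] [ 0.0215 -0.0168  0.0849] [0.0358 0.0169 0.117 ]
tower 378 [-0.0328 -0.0004  0.1205] [-0.0443 -0.029   0.1166] [-0.0215  0.0279  0.1244]
bottle 2114 [0.6722 0.3648 0.1327] [0.6382 0.3355 0.0111] [0.7238 0.4202 0.2059]
y1 521 [0.4783 0.4222 0.0417] [0.4498 0.3924 0.01  ] [0.5067 0.4507 0.0682]
y2 447 [0.3545 0.3146 0.043 ] [0.3269 0.2854 0.0101] [0.3836 0.343  0.068 ]
lid 423 [0.3398 0.0943 0.0145] [0.3106 0.0649 0.01  ] [0.3691 0.1237 0.0269]
pot 714 [ 0.7071 -0.0101  0.0606] [ 0.6823 -0.0406  0.0111] [0.7393 0.0179 0.0761]
beaker 843 [ 0.7015 -0.1782  0.0656] [ 0.6606 -0.2079  0.0101] [ 0.7319 -0.1384  0.1046]
```

```bash
cat > plan.py <<'E'
# R from jaw yaw psi and lean alpha; rows from the present pose to (p,R) in n steps
from rig import bot
from h import *
from scipy.spatial.transform import Rotation as Ro, Slerp
def ori(psi,alpha):
    y=np.array([np.cos(psi),np.sin(psi),0]);z=np.array([0,0,-1.]);x=np.cross(y,z)
    return Ro.from_matrix(np.c_[x,y,z])*Ro.from_rotvec([0,-alpha,0])
def tcp(g,R): return np.array(g)+R.apply([0,0,.008])   # grasp point -> TCP
def now():
    s=bot.get_state();print("t",s['time'],s['ee_pos'],s['wrist_force'],s['gripper_width'],s['joint_pos'])
    return s['ee_pos'],Ro.from_rotvec(s['tcp_rot'])
def rows(p0,R0,p1,R1,n):
    S=Slerp([0,1],Ro.concatenate([R0,R1]));p,R=np.array(p0),R0;o=[]
    for k in range(1,n+1):
        t=np.round(R.inv().apply(p0+(p1-p0)*k/n-p)*100,2);r=np.round((R.inv()*S(k/n)).as_rotvec(),3)
        o.append([*t.tolist(),*r.tolist()]);p=p+R.apply(t/100);R=R*Ro.from_rotvec(r)
    print(n,"rows:",o);return p,R
E
python3 - <<'E'
from plan import *
p,R=now();R1=ori(np.radians(-26),np.radians(30))
J=[.479,.319]
p,R=rows(p,R,tcp([.46,.36,.27],R1),R1,14)
p,R=rows(p,R,tcp([*J,.14],R1),R1,6)
p,R=rows(p,R,tcp([*J,.045],R1),R1,5)
E
```

```text
t 0.1 [0.2273 0.5277 0.2415] [-0.0434 -0.8607 -0.3242] 0.08553780336788862 [ 1.043   0.2766  1.5061  0.      1.3607 -0.121 ]
14 rows: [[-2.0, -0.47, -0.15, 0.03, -0.029, 0.113], [-2.04, -0.25, -0.09, 0.03, -0.028, 0.112], [-2.06, -0.01, -0.02, 0.03, -0.029, 0.113], [-2.05, 0.21, 0.03, 0.03, -0.029, 0.113], [-2.01, 0.45, 0.09, 0.03, -0.029, 0.112], [-1.94, 0.67, 0.12, 0.03, -0.028, 0.113], [-1.85, 0.89, 0.15, 0.031, -0.029, 0.113], [-1.74, 1.1, 0.18, 0.03, -0.029, 0.112], [-1.59, 1.29, 0.18, 0.03, -0.029, 0.113], [-1.44, 1.46, 0.19, 0.03, -0.028, 0.113], [-1.25, 1.63, 0.18, 0.03, -0.029, 0.112], [-1.06, 1.76, 0.17, 0.03, -0.029, 0.113], [-0.85, 1.87, 0.13, 0.03, -0.028, 0.113], [-0.63, 1.96, 0.1, 0.03, -0.029, 0.112]]
6 rows: [[0.67, 0.58, 2.11, 0.0, -0.0, 0.0], [0.67, 0.59, 2.12, 0.0, -0.0, 0.0], [0.68, 0.58, 2.11, 0.0, -0.0, 0.0], [0.67, 0.58, 2.12, 0.0, -0.0, 0.0], [0.67, 0.59, 2.11, 0.0, -0.0, 0.0], [0.67, 0.58, 2.12, 0.0, -0.0, 0.0]]
5 rows: [[0.95, 0.0, 1.65, 0.0, -0.0, 0.0], [0.95, 0.0, 1.64, 0.0, -0.0, 0.0], [0.95, 0.0, 1.65, 0.0, -0.0, 0.0], [0.95, 0.0, 1.64, 0.0, -0.0, 0.0], [0.95, 0.0, 1.65, 0.0, -0.0, 0.0]]
```

Call:
{"method": "apply_moves", "body": {
  "commands": [
    [-2.0,-0.47,-0.15,0.03,-0.029,0.113],
    [-2.04,-0.25,-0.09,0.03,-0.028,0.112],
    [-2.06,-0.01,-0.02,0.03,-0.029,0.113],
    [-2.05,0.21,0.03,0.03,-0.029,0.113],
    [-2.01,0.45,0.09,0.03,-0.029,0.112],
    [-1.94,0.67,0.12,0.03,-0.028,0.113],
    [-1.85,0.89,0.15,0.031,-0.029,0.113],
    [-1.74,1.1,0.18,0.03,-0.029,0.112],
    [-1.59,1.29,0.18,0.03,-0.029,0.113],
    [-1.44,1.46,0.19,0.03,-0.028,0.113],
    [-1.25,1.63,0.18,0.03,-0.029,0.112],
    [-1.06,1.76,0.17,0.03,-0.029,0.113],
    [-0.85,1.87,0.13,0.03,-0.028,0.113],
    [-0.63,1.96,0.1,0.03,-0.029,0.112],
    [0,0,0,0,0,0],
    [0,0,0,0,0,0]
  ],
  "grip": 8.54
}}

```text
time: 2.1
ee_pos: [0.4579, 0.3571, 0.2635]
tcp_rot: [2.37, 1.485, -0.634]
wrist_force: [-0.6, -0.9, -0.0]
gripper_width: 0.0857
grip_force: 0.0
```

```bash
python3 - <<'E'
from plan import *
p,R=now();R1=ori(np.radians(-26),np.radians(30));print((R.inv()*R1).as_rotvec(),p-tcp([.46,.36,.27],R1))
J=[.479,.319]
p,R=rows(p,R,tcp([*J,.14],R1),R1,6)
E
```

```text
t 2.1 [0.4579 0.3571 0.2635] [-0.6061 -0.8518 -0.0004] 0.08566603285962435 [ 0.673   0.547   1.1299 -0.2309  1.9349  1.0938]
[-0.0004 -0.0016  0.0024] [-0.0004  0.0007  0.0005]
6 rows: [[0.66, 0.6, 2.13, -0.0, -0.0, 0.0], [0.67, 0.59, 2.12, -0.0, -0.001, 0.001], [0.67, 0.6, 2.12, -0.0, 0.0, 0.0], [0.66, 0.6, 2.13, -0.0, -0.0, 0.001], [0.67, 0.59, 2.12, -0.0, -0.0, -0.0], [0.67, 0.6, 2.13, -0.0, -0.001, 0.0]]
```

Call:
{"method": "apply_moves", "body": {
  "commands": [
    [0.67,0.6,2.13,0,0,0],
    [0.67,0.6,2.12,0,0,0],
    [0.67,0.6,2.12,0,0,0],
    [0.66,0.6,2.13,0,0,0],
    [0.67,0.59,2.12,0,0,0],
    [0.67,0.6,2.13,0,0,0],
    [0,0,0,0,0,0],
    [0.8,0,1.37,0,0,0],
    [0.8,0,1.37,0,0,0],
    [0.8,0,1.37,0,0,0],
    [0.8,0,1.37,0,0,0],
    [0.8,0,1.37,0,0,0],
    [0.75,0,1.38,0,0,0],
    [0,0,0,0,0,0],
    [0,0,0,0,0,0]
  ]
}}

```text
time: 3.98
ee_pos: [0.4785, 0.3154, 0.0385]
tcp_rot: [2.371, 1.482, -0.632]
wrist_force: [-0.5, -0.5, -0.2]
gripper_width: 0.0854
grip_force: 0.0
```

```bash
python3 - <<'E'
from plan import *
p,R=now();print("grasp pt",p-R.apply([0,0,.008]))
E
```

```text
t 3.975 [0.4785 0.3154 0.0385] [-0.4704 -0.4515 -0.2026] 0.08535103837301403 [ 0.6109  0.6942  1.4392 -0.2455  1.4765  1.1462]
grasp pt [0.4803 0.319  0.0455]
```

No contact during the descent and the pose is as planned. Closing the jaws and lifting.

Call:
{"method": "apply_moves", "body": {
  "commands": [
    [0,0,0,0,0,0],
    [0,0,0,0,0,0],
    [0,0,0,0,0,0],
    [0,0,0,0,0,0],
    [0,0,0,0,0,0],
    [0,0,0,0,0,0],
    [0,0,0,0,0,0],
    [0,0,0,0,0,0]
  ],
  "grip": 5.0
}}

```text
time: 4.97
ee_pos: [0.4789, 0.3158, 0.0394]
tcp_rot: [2.372, 1.482, -0.63]
wrist_force: [0.5, 1.8, 5.9]
gripper_width: 0.0573
grip_force: 64.8
```

Call:
{"method": "apply_moves", "body": {
  "commands": [
    [-0.5,0,-0.87,0,0,0],
    [-1.0,0,-1.73,0,0,0],
    [-1.0,0,-1.73,0,0,0],
    [-1.0,0,-1.73,0,0,0],
    [-1.0,0,-1.73,0,0,0],
    [-0.5,0,-0.87,0,0,0],
    [0,0,0,0,0,0]
  ]
}}

```text
time: 5.85
ee_pos: [0.4785, 0.3154, 0.1392]
tcp_rot: [2.372, 1.483, -0.63]
wrist_force: [-0.9, 0.4, -3.9]
gripper_width: 0.0573
grip_force: 64.9
```

```bash
python3 - <<'E'
from plan import *
z=np.load("disp.npz");D,o,th=z['R'],z['o'],float(z['th'])
W=lambda x,y:o+D@[x,y]
p,R=now();R0=ori(np.radians(-26),np.radians(30));print((R.inv()*R0).as_rotvec(), "grasp",p-R.apply([0,0,.008]))
R1=ori(th-np.pi/2,np.radians(30))
p,R=rows(p,R,tcp([*W(.16,0),.145],R1),R1,12)
print(p-R.apply([0,0,.008]))
pic,_=bot.grab_frame("scene");cv2.imwrite("pics/held.png",cv2.resize(pic[150:330,380:520],None,fx=4,fy=3.3)[:,:,::-1])
E
```

```text
t 5.85 [0.4785 0.3154 0.1392] [-0.8523  0.4017 -3.9389] 0.05726859911371107 [ 0.6109  0.6015  1.343  -0.2452  1.6582  1.1006]
[ 0.0011 -0.0036 -0.0001] grasp [0.4802 0.319  0.1462]
12 rows: [[-0.82, 0.92, 0.48, -0.029, -0.0, -0.05], [-0.86, 0.87, 0.51, -0.028, -0.0, -0.05], [-0.91, 0.8, 0.53, -0.029, -0.001, -0.051], [-0.94, 0.75, 0.55, -0.029, -0.0, -0.05], [-0.98, 0.67, 0.57, -0.029, -0.0, -0.05], [-1.01, 0.62, 0.6, -0.028, -0.001, -0.05], [-1.04, 0.54, 0.61, -0.029, 0.0, -0.05], [-1.06, 0.47, 0.62, -0.029, -0.0, -0.05], [-1.09, 0.4, 0.64, -0.029, -0.0, -0.05], [-1.11, 0.33, 0.65, -0.028, -0.001, -0.051], [-1.11, 0.26, 0.65, -0.029, 0.0, -0.05], [-1.13, 0.17, 0.67, -0.029, -0.0, -0.05]]
[0.527  0.1686 0.1449]
```

View pics/held.png

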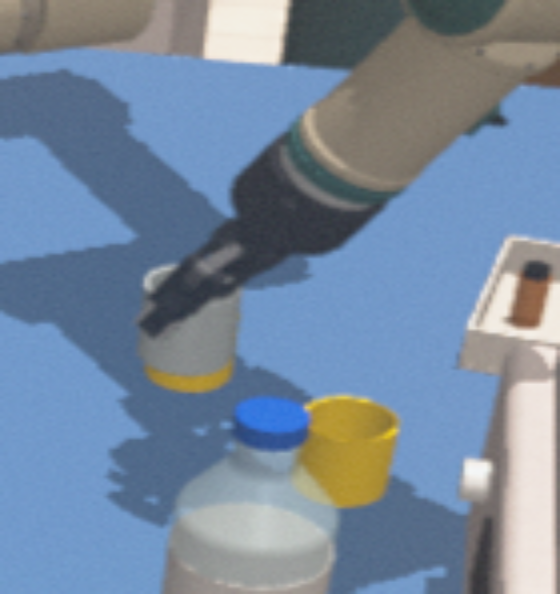

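The picture shows the steel jar held upright and clear of the bench, with the yellow jar standing behind it. Carrying it over beside the outlet.

Call:
{"method": "apply_moves", "body": {
  "commands": [
    [-0.82,0.92,0.48,-0.029,0,-0.05],
    [-0.86,0.87,0.51,-0.028,0,-0.05],
    [-0.91,0.8,0.53,-0.029,-0.001,-0.051],
    [-0.94,0.75,0.55,-0.029,0,-0.05],
    [-0.98,0.67,0.57,-0.029,0,-0.05],
    [-1.01,0.62,0.6,-0.028,-0.001,-0.05],
    [-1.04,0.54,0.61,-0.029,0,-0.05],
    [-1.06,0.47,0.62,-0.029,0,-0.05],
    [-1.09,0.4,0.64,-0.029,0,-0.05],
    [-1.11,0.33,0.65,-0.028,-0.001,-0.051],
    [-1.11,0.26,0.65,-0.029,0,-0.05],
    [-1.13,0.17,0.67,-0.029,0,-0.05],
    [0,0,0,0,0,0],
    [0,0,0,0,0,0]
  ]
}}

```text
time: 7.65
ee_pos: [0.5273, 0.1648, 0.1367]
tcp_rot: [1.664, 2.121, -0.449]
wrist_force: [-0.3, 0.9, -4.7]
gripper_width: 0.0576
grip_force: 65.1
```

```bash
python3 - <<'E'
from plan import *
z=np.load("disp.npz");D,o,th=z['R'],z['o'],float(z['th'])
W=lambda x,y:o+D@[x,y]
p,R=now();R1=ori(th-np.pi/2,np.radians(30))
p,R=rows(p,R,tcp([*W(.16,0),.051],R1),R1,6)
p,R=rows(p,R,tcp([*W(.055,0),.051],R1),R1,8)
E
```

```text
t 7.65 [0.5273 0.1648 0.1367] [-0.2688  0.9481 -4.6795] 0.057610857486953666 [ 0.488   0.4213  1.6906 -0.5404  1.2254  0.4855]
6 rows: [[0.77, 0.01, 1.34, -0.0, 0.0, 0.0], [0.77, 0.02, 1.34, -0.001, 0.0, 0.0], [0.76, 0.01, 1.34, -0.0, 0.0, 0.0], [0.77, 0.02, 1.33, -0.001, 0.0, 0.0], [0.77, 0.01, 1.34, -0.0, -0.0, 0.0], [0.77, 0.01, 1.34, -0.001, -0.0, 0.0]]
8 rows: [[-1.14, -0.0, 0.66, 0.0, -0.0, 0.0], [-1.13, -0.0, 0.65, 0.0, -0.0, 0.0], [-1.14, -0.0, 0.66, 0.0, -0.0, 0.0], [-1.14, -0.0, 0.66, 0.0, -0.0, 0.0], [-1.14, -0.0, 0.65, 0.0, -0.0, 0.0], [-1.13, -0.0, 0.66, 0.0, -0.0, 0.0], [-1.14, -0.0, 0.66, 0.0, -0.0, 0.0], [-1.14, -0.0, 0.65, 0.0, -0.0, 0.0]]
```

Call:
{"method": "apply_moves", "body": {
  "commands": [
    [0.77,0.01,1.34,0,0,0],
    [0.77,0.02,1.34,0,0,0],
    [0.76,0.01,1.34,0,0,0],
    [0.77,0.02,1.33,0,0,0],
    [0.77,0.01,1.34,0,0,0],
    [0.77,0.01,1.34,0,0,0],
    [0,0,0,0,0,0],
    [-1.14,0,0.66,0,0,0],
    [-1.13,0,0.65,0,0,0],
    [-1.14,0,0.66,0,0,0],
    [-1.14,0,0.66,0,0,0],
    [-1.14,0,0.65,0,0,0],
    [-1.13,0,0.66,0,0,0],
    [-0.57,0,0.33,0,0,0],
    [-0.57,0,0.33,0,0,0],
    [-0.57,0,0.33,0,0,0],
    [-0.57,0,0.33,0,0,0],
    [0,0,0,0,0,0],
    [0,0,0,0,0,0]
  ]
}}

```text
time: 10.02
ee_pos: [0.5534, 0.0624, 0.0446]
tcp_rot: [1.663, 2.121, -0.448]
wrist_force: [0.4, -0.5, -4.6]
gripper_width: 0.0573
grip_force: 65.3
```

```bash
python3 - <<'E'
from plan import *
z=np.load("disp.npz");D,o,th=z['R'],z['o'],float(z['th'])
p,R=now();g=p-R.apply([0,0,.008]);print("grasp",g,"local",D.T@(g[:2]-o))
a,_=bot.grab_frame("scene");cv2.imwrite("pics/place.png",cv2.resize(a[190:310,220:360],None,fx=4,fy=4)[:,:,::-1])
E
```

```text
t 10.025 [0.5534 0.0624 0.0446] [ 0.3999 -0.4982 -4.6365] 0.05729632438986659 [ 0.3057  0.4993  1.8511 -0.6626  0.9467  0.503 ]
grasp [0.5524 0.0663 0.0515] local [ 0.0546 -0.0003]
```

View pics/place.png

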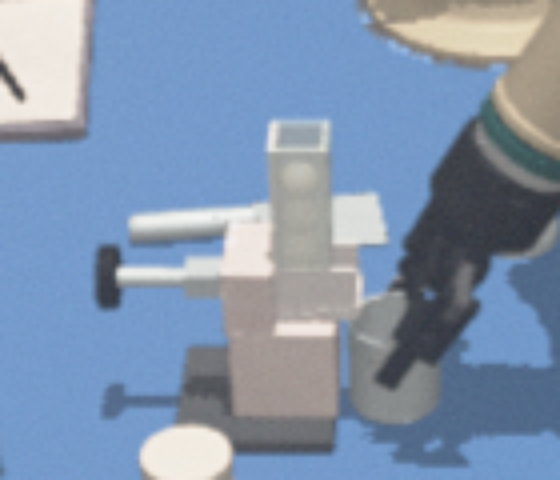

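The picture shows the jar upright just beside the body block with its rim under the channel's end, about 5 mm off the bench. Lowering and releasing.

Call:
{"method": "apply_moves", "body": {
  "commands": [
    [0.1,0,0.17,0,0,0],
    [0.08,0,0.14,0,0,0],
    [0.06,0,0.11,0,0,0],
    [0,0,0,0,0,0],
    [0,0,0,0,0,0]
  ]
}}

```text
time: 10.7
ee_pos: [0.5534, 0.0622, 0.0398]
tcp_rot: [1.663, 2.121, -0.448]
wrist_force: [0.5, 0.2, -4.2]
gripper_width: 0.0572
grip_force: 65.3
```

Call:
{"method": "apply_moves", "body": {
  "commands": [
    [0,0,0,0,0,0],
    [0,0,0,0,0,0],
    [0,0,0,0,0,0],
    [0,0,0,0,0,0],
    [0,0,0,0,0,0],
    [0,0,0,0,0,0]
  ],
  "grip": 8.54
}}

```text
time: 11.45
ee_pos: [0.5534, 0.0622, 0.0398]
tcp_rot: [1.663, 2.121, -0.448]
wrist_force: [-0.7, -1.1, -0.1]
gripper_width: 0.0857
grip_force: 0.0
```

Call:
{"method": "apply_moves", "body": {
  "commands": [
    [0,0,-1.0,0,0,0],
    [0,0,-1.5,0,0,0],
    [0,0,-2.0,0,0,0],
    [0,0,-2.5,0,0,0],
    [0,0,-3.0,0,0,0],
    [0,0,-3.0,0,0,0],
    [0,0,-3.0,0,0,0],
    [0,0,-3.0,0,0,0],
    [0,0,-2.0,0,0,0],
    [0,0,0,0,0,0]
  ],
  "grip": 8.54
}}

```text
time: 12.7
ee_pos: [0.5291, 0.1658, 0.2238]
tcp_rot: [1.662, 2.121, -0.442]
wrist_force: [0.2, 0.6, -0.3]
gripper_width: 0.0853
grip_force: 0.0
```

```bash
python3 - <<'E'
from plan import *
z=np.load("disp.npz");D,o,th=z['R'],z['o'],float(z['th'])
W=lambda x,y:o+D@[x,y]
p,R=now()
pic,d=bot.grab_frame("top");m=bot.camera_model("top")
w=cloud(d,m['mtx'],m['extrinsics']).reshape(-1,3);L=np.c_[(w[:,:2]-o)@D,w[:,2]];L=L[~np.isnan(L[:,0])]
q=L[(L[:,0]>.037)&(L[:,0]<.1)&(abs(L[:,1])<.05)&(L[:,2]>.05)&(L[:,2]<.07)];print("jar rim",len(q),q.min(0),q.max(0),np.histogram(q[:,1],7))
q=L[(L[:,0]<-.1)&(L[:,0]>-.16)&(abs(L[:,1])<.03)&(L[:,2]>.075)&(L[:,2]<.13)];print("cap",np.percentile(q,[2,50,98],axis=0))
cv2.imwrite("pics/jar.png",cv2.resize(pic[170:260,270:420],None,fx=5,fy=5,interpolation=2)[:,:,::-1])
E
```

```text
t 12.7 [0.5291 0.1658 0.2238] [ 0.1909  0.5929 -0.291 ] 0.08532005202841225 [ 0.4886  0.343   1.5741 -0.5156  1.3883  0.3851]
jar rim 104 [ 0.0371 -0.0265  0.051 ] [0.0839 0.0305 0.068 ] (array([35, 11,  8,  6,  6,  9, 29]), array([-0.0265, -0.0184, -0.0102, -0.0021,  0.0061,  0.0142,  0.0224,
        0.0305]))
cap [[-0.125  -0.0196  0.0906]
 [-0.1156 -0.0011  0.1103]
 [-0.1016  0.0169  0.1193]]
```

View pics/jar.png

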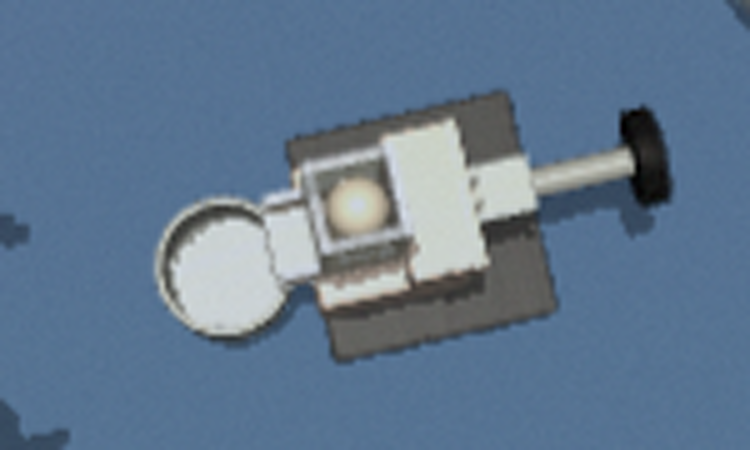

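The picture shows the jar standing free with its mouth under the channel. It sits at dispenser (54, 2) mm, within tolerance, and the cap's outer face is near x = -125 mm. Next I plan the way round to the plunger.

```bash
python3 - <<'E'
from plan import *
z=np.load("disp.npz");D,o,th=z['R'],z['o'],float(z['th'])
W=lambda x,y:o+D@[x,y]
p,R=now();R1=ori(th-np.pi/2,0)
print("above",W(-.172,0))
p,R=rows(p,R,np.array([.44,.04,.27]),R1,6)
p,R=rows(p,R,np.array([.46,-.13,.25]),R1,6)
p,R=rows(p,R,np.array([*W(-.172,0),.21]),R1,5)
E
```

```text
t 12.75 [0.5286 0.165  0.2225] [ 0.5912  0.0635 -0.6501] 0.08532719823482814 [ 0.4878  0.344   1.5762 -0.5155  1.3878  0.3853]
above [ 0.6061 -0.1539]
6 rows: [[-1.84, -1.93, 0.15, 0.0, 0.087, 0.0], [-1.85, -1.93, -0.01, 0.0, 0.087, 0.0], [-1.84, -1.93, -0.17, 0.0, 0.088, 0.001], [-1.82, -1.93, -0.34, 0.0, 0.087, -0.0], [-1.78, -1.93, -0.49, 0.0, 0.087, -0.0], [-1.74, -1.93, -0.64, 0.0, 0.087, 0.0]]
6 rows: [[-2.83, -0.35, 0.33, 0.0, 0.0, 0.0], [-2.83, -0.35, 0.34, 0.0, 0.0, 0.0], [-2.83, -0.36, 0.33, 0.0, 0.0, 0.0], [-2.83, -0.35, 0.34, 0.0, 0.0, 0.0], [-2.84, -0.35, 0.33, 0.0, 0.0, 0.0], [-2.83, -0.35, 0.34, 0.0, 0.0, 0.0]]
5 rows: [[-1.16, 2.72, 0.8, 0.0, 0.0, 0.0], [-1.16, 2.73, 0.8, 0.0, 0.0, 0.0], [-1.16, 2.72, 0.8, 0.0, 0.0, 0.0], [-1.16, 2.73, 0.8, 0.0, 0.0, 0.0], [-1.15, 2.72, 0.8, 0.0, 0.0, 0.0]]
```

Call:
{"method": "apply_moves", "body": {
  "commands": [
    [-1.84,-1.93,0.15,0,0.087,0],
    [-1.85,-1.93,-0.01,0,0.087,0],
    [-1.84,-1.93,-0.17,0,0.088,0.001],
    [-1.82,-1.93,-0.34,0,0.087,0],
    [-1.78,-1.93,-0.49,0,0.087,0],
    [-1.74,-1.93,-0.64,0,0.087,0],
    [-2.83,-0.35,0.33,0,0,0],
    [-2.83,-0.35,0.34,0,0,0],
    [-2.83,-0.36,0.33,0,0,0],
    [-2.83,-0.35,0.34,0,0,0],
    [-2.84,-0.35,0.33,0,0,0],
    [-2.83,-0.35,0.34,0,0,0],
    [-1.16,2.72,0.8,0,0,0],
    [-1.16,2.73,0.8,0,0,0],
    [-1.16,2.72,0.8,0,0,0],
    [-1.16,2.73,0.8,0,0,0],
    [-1.15,2.72,0.8,0,0,0],
    [0,0,0,0,0,0],
    [0,0,0,0,0,0]
  ],
  "grip": 0
}}

```text
time: 15.12
ee_pos: [0.6045, -0.1545, 0.2086]
tcp_rot: [-1.939, -2.469, 0.005]
wrist_force: [-0.7, -1.1, 0.7]
gripper_width: -0.0002
grip_force: 0.0
```

```bash
python3 - <<'E'
from plan import *
z=np.load("disp.npz");D,o,th=z['R'],z['o'],float(z['th'])
W=lambda x,y:o+D@[x,y]
p,R=now();R1=ori(th-np.pi/2,0);print("local",D.T@(p[:2]-o))
rows(p,R,np.array([*W(-.172,0),.095]),R1,6)
E
```

```text
t 15.125 [ 0.6045 -0.1545  0.2086] [-0.6986 -1.0572  0.7001] -0.00015331176803110632 [-0.3604  0.3703  1.4479 -0.0022  1.3267 -0.5992]
local [-0.1722  0.0017]
6 rows: [[0.0, 0.04, 1.89, -0.001, -0.0, -0.0], [0.01, 0.03, 1.9, -0.0, -0.0, -0.0], [-0.0, 0.03, 1.89, -0.001, -0.0, -0.001], [0.0, 0.04, 1.89, -0.001, -0.0, 0.0], [0.0, 0.03, 1.9, -0.0, -0.0, 0.0], [0.01, 0.03, 1.89, -0.001, -0.0, -0.0]]
```

Call:
{"method": "apply_moves", "body": {
  "commands": [
    [0,0.04,1.89,-0.001,0,0],
    [0,0.03,1.9,0,0,0],
    [0,0.03,1.89,-0.001,0,0],
    [0,0.04,1.89,-0.001,0,0],
    [0,0.03,1.9,0,0,0],
    [0,0.03,1.89,-0.001,0,0],
    [0,0,0,0,0,0],
    [0.8,0,0,0,0,0],
    [0.8,0,0,0,0,0],
    [0.8,0,0,0,0,0],
    [0.4,0,0,0,0,0],
    [0.2,0,0,0,0,0],
    [0,0,0,0,0,0]
  ]
}}

```text
time: 16.75
ee_pos: [0.6008, -0.125, 0.0958]
tcp_rot: [1.938, 2.469, 0.002]
wrist_force: [-0.2, -0.8, 0.1]
gripper_width: 0.0001
grip_force: 0.0
```

Call:
{"method": "apply_moves", "body": {
  "commands": [
    [0.2,0,0,0,0,0],
    [0.2,0,0,0,0,0],
    [0,0,0,0,0,0]
  ]
}}

```text
time: 17.12
ee_pos: [0.5997, -0.1211, 0.0957]
tcp_rot: [1.939, 2.469, 0.002]
wrist_force: [0.2, 0.9, -0.1]
gripper_width: -0.0001
grip_force: 0.0
```

```bash
cat > st.py <<'E'
from plan import *
z=np.load("disp.npz");D,o=z['R'],z['o']
s=bot.get_state();print("t",s['time'],"local",(D.T@(s['ee_pos'][:2]-o))*1000,"z",s['ee_pos'][2],"F",D.T@s['wrist_force'][:2],s['wrist_force'][2])
E
python3 st.py
```

```text
t 17.125 local [-138.6728   -1.5511] z 0.09568529096355254 F [ 0.8682 -0.3998] -0.14264238290925021
```

Call:
{"method": "apply_moves", "body": {
  "commands": [
    [0.1,0,0,0,0,0],
    [0.1,0,0,0,0,0],
    [0,0,0,0,0,0]
  ]
}}

```text
time: 17.5
ee_pos: [0.5993, -0.1192, 0.0958]
tcp_rot: [1.938, 2.469, 0.002]
wrist_force: [-0.4, -0.4, -0.4]
gripper_width: -0.0002
grip_force: 0.0
```

Call:
{"method": "apply_moves", "body": {
  "commands": [
    [0.1,0,0,0,0,0],
    [0.1,0,0,0,0,0],
    [0,0,0,0,0,0]
  ]
}}

```text
time: 17.88
ee_pos: [0.5992, -0.1184, 0.0959]
tcp_rot: [1.937, 2.468, 0.0]
wrist_force: [0.5, -5.3, 0.0]
gripper_width: 0.0
grip_force: 2.6
```

Call:
{"method": "apply_moves", "body": {
  "commands": [
    [0.1,0,0,0,0,0],
    [0.1,0,0,0,0,0],
    [0,0,0,0,0,0]
  ]
}}

```text
time: 18.25
ee_pos: [0.5988, -0.1168, 0.0959]
tcp_rot: [1.937, 2.468, -0.0]
wrist_force: [0.1, -6.1, -0.2]
gripper_width: 0.0
grip_force: 3.0
```

```bash
python3 st.py
```

```text
t 18.25 local [-134.2544   -1.7219] z 0.09591736978741487 F [-5.9046  1.3941] -0.20057029596391573
```

Contact is found: cap face at x ≈ -125 mm, and the force has risen to the 4–6 N expected. Pressing steadily.

Call:
{"method": "apply_moves", "body": {
  "commands": [
    [0.2,0,0,0,0,0],
    [0.25,0,0,0,0,0],
    [0.25,0,0,0,0,0],
    [0.25,0,0,0,0,0],
    [0.25,0,0,0,0,0],
    [0.25,0,0,0,0,0],
    [0.25,0,0,0,0,0],
    [0.25,0,0,0,0,0],
    [0.25,0,0,0,0,0],
    [0.25,0,0,0,0,0],
    [0.25,0,0,0,0,0],
    [0.25,0,0,0,0,0],
    [0.25,0,0,0,0,0],
    [0.2,0,0,0,0,0],
    [0,0,0,0,0,0]
  ]
}}

```text
time: 20.12
ee_pos: [0.5907, -0.0851, 0.096]
tcp_rot: [1.935, 2.467, -0.003]
wrist_force: [-0.3, -8.8, -0.4]
gripper_width: -0.0001
grip_force: 4.7
```

```bash
python3 st.py
```

```text
t 20.125 local [-101.5248   -1.387 ] z 0.09599306619248031 F [-8.4579  2.3953] -0.44662071489002175
```

Call:
{"method": "apply_moves", "body": {
  "commands": [
    [0.1,0,0,0,0,0],
    [0.1,0,0,0,0,0],
    [0.1,0,0,0,0,0],
    [0.1,0,0,0,0,0],
    [0,0,0,0,0,0]
  ]
}}

```text
time: 20.75
ee_pos: [0.5898, -0.0816, 0.096]
tcp_rot: [1.934, 2.467, -0.004]
wrist_force: [0.3, -11.3, -0.4]
gripper_width: 0.0001
grip_force: 5.1
```

Call:
{"method": "apply_moves", "body": {
  "commands": [
    [0.1,0,0,0,0,0],
    [0,0,0,0,0,0]
  ]
}}

```text
time: 21.0
ee_pos: [0.5895, -0.0807, 0.096]
tcp_rot: [1.934, 2.467, -0.004]
wrist_force: [-0.3, -12.4, -0.4]
gripper_width: 0.0004
grip_force: 5.2
```

Call:
{"method": "apply_moves", "body": {
  "commands": [
    [0.1,0,0,0,0,0],
    [0,0,0,0,0,0]
  ]
}}

```text
time: 21.25
ee_pos: [0.5893, -0.0799, 0.096]
tcp_rot: [1.934, 2.467, -0.004]
wrist_force: [-0.6, -10.7, -0.3]
gripper_width: 0.0003
grip_force: 5.4
```

```bash
python3 st.py
```

```text
t 21.25 local [-96.1096  -1.3121] z 0.09601009368874251 F [-10.2892   3.0972] -0.2505574507356733
```

Call:
{"method": "apply_moves", "body": {
  "commands": [
    [0.1,0,0,0,0,0],
    [0,0,0,0,0,0]
  ]
}}

```text
time: 21.5
ee_pos: [0.5894, -0.0798, 0.0961]
tcp_rot: [1.933, 2.466, -0.006]
wrist_force: [0.6, -13.4, -1.5]
gripper_width: -0.0002
grip_force: 6.5
```

Call:
{"method": "apply_moves", "body": {
  "commands": [
    [0.08,0,0,0,0,0],
    [0,0,0,0,0,0]
  ]
}}

```text
time: 21.75
ee_pos: [0.5894, -0.0797, 0.0961]
tcp_rot: [1.932, 2.465, -0.007]
wrist_force: [0.3, -14.9, -1.3]
gripper_width: -0.0
grip_force: 7.4
```

```bash
python3 st.py
```

```text
t 21.75 local [-96.017   -1.3838] z 0.09613559464101665 F [-14.5391   3.285 ] -1.3479850599990764
```

The position has stalled at 40 mm of stroke with the force rising to 15 N, so the plunger is home. Letting it come back out and checking.

Call:
{"method": "apply_moves", "body": {
  "commands": [
    [-0.3,0,0,0,0,0],
    [-0.3,0,0,0,0,0],
    [-0.3,0,0,0,0,0],
    [-0.3,0,0,0,0,0],
    [-0.3,0,0,0,0,0],
    [-0.3,0,0,0,0,0],
    [-0.3,0,0,0,0,0],
    [-0.3,0,0,0,0,0],
    [-0.3,0,0,0,0,0],
    [-0.3,0,0,0,0,0],
    [-0.3,0,0,0,0,0],
    [-0.3,0,0,0,0,0],
    [-0.3,0,0,0,0,0],
    [-0.3,0,0,0,0,0],
    [-0.3,0,0,0,0,0],
    [-0.3,0,0,0,0,0],
    [0,0,0,0,0,0],
    [0,0,0,0,0,0]
  ]
}}

```text
time: 24.0
ee_pos: [0.5996, -0.1206, 0.0955]
tcp_rot: [1.939, 2.47, 0.003]
wrist_force: [0.4, -0.3, 0.8]
gripper_width: 0.0003
grip_force: 0.0
```

```bash
python3 st.py; python3 - <<'E'
from plan import *
a,_=bot.grab_frame("scene");b,_=bot.grab_frame("top")
o=np.zeros((480,780,3),np.uint8);o[:,:400]=cv2.resize(a[200:320,230:330],None,fx=4,fy=4,interpolation=2);o[:,400:780]=cv2.resize(b[170:290,285:380],(380,480),interpolation=2)
cv2.imwrite("pics/s1.png",o[:,:,::-1])
E
```

```text
t 24.0 local [-138.1208   -1.5588] z 0.09554953902523172 F [-0.3482 -0.2896] 0.8110869227946214
```

View pics/s1.png

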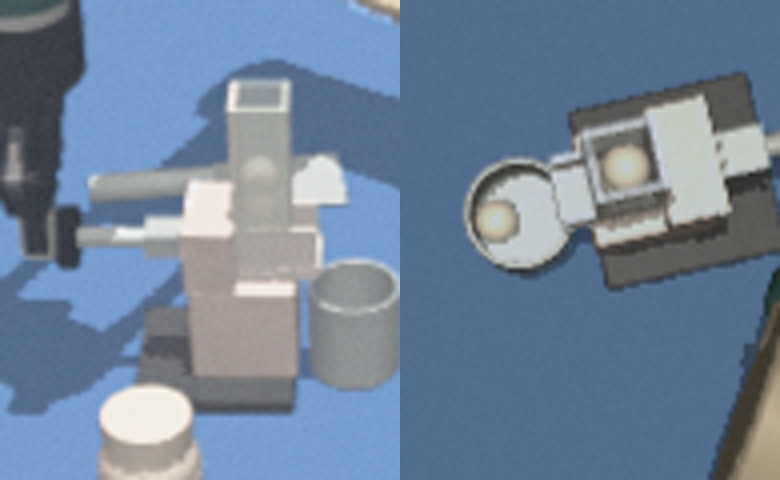

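The top view shows one ball inside the jar, at crop (493,220). The stack has moved down by one, the plunger is back out and the force is zero. Second stroke.

Call:
{"method": "apply_moves", "body": {
  "commands": [
    [0.1,0,0,0,0,0],
    [0.1,0,0,0,0,0],
    [0.2,0,0,0,0,0],
    [0.25,0,0,0,0,0],
    [0.25,0,0,0,0,0],
    [0.25,0,0,0,0,0],
    [0.25,0,0,0,0,0],
    [0.25,0,0,0,0,0],
    [0.25,0,0,0,0,0],
    [0.25,0,0,0,0,0],
    [0.25,0,0,0,0,0],
    [0.25,0,0,0,0,0],
    [0.25,0,0,0,0,0],
    [0.25,0,0,0,0,0],
    [0.25,0,0,0,0,0],
    [0.25,0,0,0,0,0],
    [0.25,0,0,0,0,0],
    [0.2,0,0,0,0,0],
    [0,0,0,0,0,0]
  ]
}}

```text
time: 26.48
ee_pos: [0.5906, -0.0848, 0.096]
tcp_rot: [1.934, 2.467, -0.004]
wrist_force: [-0.2, -9.0, -0.7]
gripper_width: 0.0001
grip_force: 4.6
```

Call:
{"method": "apply_moves", "body": {
  "commands": [
    [0.1,0,0,0,0,0],
    [0.1,0,0,0,0,0],
    [0.1,0,0,0,0,0],
    [0.1,0,0,0,0,0],
    [0,0,0,0,0,0]
  ]
}}

```text
time: 27.1
ee_pos: [0.5897, -0.0813, 0.096]
tcp_rot: [1.934, 2.466, -0.005]
wrist_force: [0.1, -9.4, -1.2]
gripper_width: 0.0001
grip_force: 5.0
```

```bash
python3 st.py
```

```text
t 27.1 local [-97.551   -1.3354] z 0.09602772691633225 F [-9.1856  2.1823] -1.1762389367177364
```

Call:
{"method": "apply_moves", "body": {
  "commands": [
    [0.1,0,0,0,0,0],
    [0.1,0,0,0,0,0],
    [0,0,0,0,0,0]
  ]
}}

```text
time: 27.48
ee_pos: [0.5894, -0.0798, 0.0961]
tcp_rot: [1.933, 2.466, -0.006]
wrist_force: [0.1, -10.9, -0.6]
gripper_width: -0.0002
grip_force: 5.7
```

Call:
{"method": "apply_moves", "body": {
  "commands": [
    [0.1,0,0,0,0,0],
    [0.05,0,0,0,0,0],
    [0,0,0,0,0,0]
  ]
}}

```text
time: 27.85
ee_pos: [0.5894, -0.0798, 0.0962]
tcp_rot: [1.931, 2.465, -0.008]
wrist_force: [0.3, -15.3, -1.7]
gripper_width: -0.0003
grip_force: 7.4
```

```bash
python3 st.py
```

```text
t 27.85 local [-96.034   -1.4097] z 0.09617587663294366 F [-14.9226   3.3482] -1.705481164879622
```

Home again at the same stop with 15 N. Backing right off and rising clear.

Call:
{"method": "apply_moves", "body": {
  "commands": [
    [-0.3,0,0,0,0,0],
    [-0.3,0,0,0,0,0],
    [-0.3,0,0,0,0,0],
    [-0.3,0,0,0,0,0],
    [-0.3,0,0,0,0,0],
    [-0.3,0,0,0,0,0],
    [-0.3,0,0,0,0,0],
    [-0.3,0,0,0,0,0],
    [-0.3,0,0,0,0,0],
    [-0.3,0,0,0,0,0],
    [-0.3,0,0,0,0,0],
    [-0.3,0,0,0,0,0],
    [-0.3,0,0,0,0,0],
    [-0.3,0,0,0,0,0],
    [-0.3,0,0,0,0,0],
    [-0.3,0,0,0,0,0],
    [-0.5,0,0,0,0,0],
    [-1.0,0,0,0,0,0],
    [-1.0,0,0,0,0,0],
    [0,0,0,0,0,0]
  ]
}}

```text
time: 30.35
ee_pos: [0.606, -0.1461, 0.0957]
tcp_rot: [1.94, 2.468, 0.002]
wrist_force: [-0.6, 0.0, 0.5]
gripper_width: -0.0
grip_force: 0.0
```

Call:
{"method": "apply_moves", "body": {
  "commands": [
    [0,0,-1,0,0,0],
    [0,0,-2,0,0,0],
    [0,0,-2.5,0,0,0],
    [0,0,-2.5,0,0,0],
    [0,0,-2.5,0,0,0],
    [0,0,-1,0,0,0],
    [0,0,0,0,0,0],
    [0,0,0,0,0,0]
  ]
}}

```text
time: 31.35
ee_pos: [0.6047, -0.1448, 0.2097]
tcp_rot: [1.94, 2.471, 0.001]
wrist_force: [-0.1, -0.1, 0.2]
gripper_width: -0.0001
grip_force: 0.0
```

```bash
python3 st.py; python3 - <<'E'
from plan import *
a,_=bot.grab_frame("scene");b,_=bot.grab_frame("top")
o=np.zeros((480,780,3),np.uint8);o[:,:400]=cv2.resize(a[200:320,230:330],None,fx=4,fy=4,interpolation=2);o[:,400:780]=cv2.resize(b[170:290,285:380],(380,480),interpolation=2)
cv2.imwrite("pics/s2.png",o[:,:,::-1])
E
```

```text
t 31.35 local [-162.8465   -0.7922] z 0.20971997299650033 F [-0.0884  0.1051] 0.16541311398423514
```

View pics/s2.png

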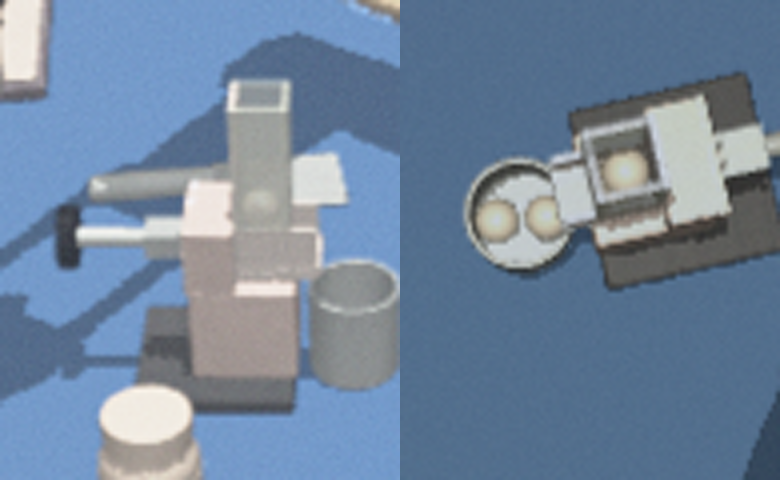

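The top view shows two balls in the upright jar, at crop (496,220) and (546,217). The plunger is fully out and the arm is clear, so I'm handing in.

```bash
python3 -c "
from rig import bot
print(bot.finish_job())"
```

```text
the job is handed in; nothing more can be done
None
```

The jar is standing upright under the outlet with exactly two balls in it, dosed by two full plunger strokes at about 15 N; the job took about 31 s and has been handed in, with no verdict returned.

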